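# Turn the pocket template over against the cutting board

### The job

The pocket template lies blue face up on the table in front of the cutting board. Turn it over so that its mirror image can be marked on the white pattern card: without pinching it or picking it up, push it gently with the fingertips flat up against the front edge of the board, go on pushing until it tips up on that edge and flips over onto the board, then push it forward until it lies flat, orange face up, wholly on the white card. Leave the two pattern weights, the thread cone and the marker where they are.

Things in the scene. Friction and masses are not known exactly. Their poses are not given: they have to be found in the camera images.
- board: Cutting board screwed to the table: 12 mm plywood, 320 mm deep, 450 mm wide, green gridded mat on top. Origin: middle of its front (robot-side) edge, at table height. x points into the board, square to that edge, y runs along the edge to the left, z up. The front edge is an upright 12 mm high step.
- card (a point): Centre of the white A4 sheet of pattern card stuck flat on the board: 210 mm in the board's x by 297 mm in its y, its front edge 15 mm in from the board's front edge, centred in y. Point 12 mm above the table, axes as the board's. The card's own thickness is negligible.
- template_center (a point): Centre, mid-thickness, of the loose pocket template: a stiff plate 80 (x) by 130 (y) by 8 mm, 56 to 91 g, blue face +z, orange face -z, wooden rim, its corner at -x, -y cut off at 45 degrees, 24 mm along each side. Starts flat on the table, blue up, +x side turned to the board within 0.3 rad, centre 80 to 115 mm in front of the board's edge.
- template_far_left (a point): Template corner at x = +40 mm, y = +65 mm from its centre, half-way through the thickness.
- template_far_right (a point): Template corner at x = +40 mm, y = -65 mm from its centre, half-way through the thickness.
- template_near_left (a point): Template corner at x = -40 mm, y = +65 mm from its centre, half-way through the thickness. When the template is pressed against the board's edge with about 6 to 15 N, its robot-side edge rises with a fingertip that presses on it low down and moves up, following an arc about the board's edge; once past upright it falls over by itself.
- template_near_right (a point): Template corner at x = -40 mm, y = -41 mm from its centre (where the cut corner begins), half-way through the thickness.
- weight_a: Steel pattern weight with a knob, 44 mm diameter, 44 mm high, 300 g, standing near a far corner of the card. Origin: centre of its underside.
- weight_b: Brass pattern weight, same size, near the other far corner of the card. Origin: centre of its underside.
- cone: Cone of green thread, 66 mm diameter, 112 mm high, standing on the table beside the board. Origin: centre of its underside.
- marker: Green marker pen, 122 mm long, 14 mm thick, lying on the table to one side. Origin: centre of its underside; x along the pen.
There are look-alikes about, which are no part of the job. There is more than one size of the part that bears template_center; the job needs the smallest.

How it is judged (in metres and radians):
On the way, in this order (a step that is already met when the one before it is completed fails the run):
1. the template, still blue face up and flat, is pushed up against the board's front edge (angle between template_center's own z axis and vertical below 0.2 rad and x of each of template_far_left, template_far_right in the frame of board above -0.008 m and height (world z) of each of template_far_left, template_far_right below 0.011 m), for 0.05 s.
2. it is tipped up on the board's edge, its far side still down there (angle between template_center's own z axis and vertical between 0.7 and 2.4 rad and x of template_far_left in the frame of board between -0.025 and 0.025 m and x of template_far_right in the frame of board between -0.025 and 0.025 m and height (world z) of each of template_far_left, template_far_right below 0.024 m).
At the end, for the whole second after the job is handed in: The template lies flat (within 4 degrees) and at rest, orange face up, on the board, all its corners over the white card (angle between template_center's own z axis and vertical above 3.07 rad and height (world z) of template_center between 0.012 and 0.02 m and linear speed of template below 0.01 m/s and x of template_far_left in the frame of card between -0.105 and 0.105 m and y of template_far_left in the frame of card between -0.1485 and 0.1485 m and x of template_far_right in the frame of card between -0.105 and 0.105 m and y of template_far_right in the frame of card between -0.1485 and 0.1485 m and x of template_near_left in the frame of card between -0.105 and 0.105 m and y of template_near_left in the frame of card between -0.1485 and 0.1485 m and x of template_near_right in the frame of card between -0.105 and 0.105 m and y of template_near_right in the frame of card between -0.1485 and 0.1485 m); the robot touches nothing.
It fails at once if the template was lifted clear: all of it more than 15 mm above the board (height (world z) of each of template_far_left, template_far_right, template_near_left, template_near_right above 0.031 m).
It fails at once if a bystander was moved (more than 15 mm) (distance of any of weight_a, weight_b, cone, marker from where it was at the start of the episode above 0.015 m).
It fails at once if the template was pinched between the fingers or pressed too hard (over 35 N) (contact force between the fingers and template above 35 N).
It also fails if it takes over 64 s, if anything falls off the work surface, if the arm or the gripper's body presses on something with over 40 N, if the wrist force passes 120 N, or if a joint passes its speed limit or range.

### The arm

A 6-joint arm with a two-finger parallel gripper is mounted at the origin on the work surface. World frame = base frame: x ahead of the robot, y to its left, z up, the work surface at z = 0. Lengths are in m, angles in degrees, forces in N, time in s.
With the tool pointing down it reaches from about 0.4 to 0.825 m from the base axis. Payload 7 kg.
Tool frame: the origin (TCP) lies on the centre line of the jaws, within the pads' length; the fingertips stand 14 mm ahead of it and the grasp point (between the pads) lies 5 mm behind it; z points along the fingers, y is the line along which they close (so a half turn about z gives the same grasp; the last joint's range is limited). The gripper opens to 88 mm and grips with 3 to 60 N. Pads are 19 mm wide; open, the fingers measure 130 mm over their backs; the gripper's body (78 mm by 193 mm) begins 47 mm behind the grasp point.
Start: joints at [-46.576, 20.546, 0.682, 0, -70.136, -16.507], TCP at [0.306, -0.602, 0.241] pointing down, gripper open.
Joint ranges: [-176.03, 176.03], [-82.01, 121.73], [-58.28, 71.71], [-173.87, 95.51], [-174.79, -0.11], [-173.66, 173.66]. Speed limits (degrees/s): [136.94, 136.94, 172.46, 180, 180, 180].

### API

Orientations are given as [roll, pitch, yaw] about the fixed x, y, z axes, in that order (R = Rz(yaw) Ry(pitch) Rx(roll)).
In Python, from plant import r gives the robot as it stands.
- The arm moves only by the tool send_rows, never from a script. Its argument "steps" is a list of rows, each an object with "dp": the shift along the tool's x, y, z in mm, a list of three; "roll": the turn about the tool's z in rad; "jaw": the opening in per cent of the stroke, from 0 (shut) to 100 (fully open). In form: [{"dp": [tx, ty, tz], "roll": roll, "jaw": jaw}, ...]. A call has 1 to 5 rows; each row is the pose to reach, as a shift and turn from the pose commanded when the call began, along the tool's axes at that moment; what a row does not reach only later rows make up. A row lasts 1/8 s, in which the tool goes at most 62.5 mm and 10.7 degrees, less where a joint would pass 70% of its speed; a pose out of reach is approached as far as the arm can. A call with a gripper value outside its range is refused whole. The fingers move at their own pace and stop on an object; "newtons" is the grip in N (left out, the last holds). Time passes only in rows, so rows that repeat a pose let the fingers close. It gives the time, the measured TCP pose, the force, the opening and the grip force at its end, in the units of the state.
- r.get_state(): the state, without advancing time (a new reading comes with each control period).
- r.capture(name): name is "scene" or "side" or "wrist"; returns a dict with "image" (400x640x3 uint8, blue, green, red), "K" (3x3 intrinsics, pixels), "rvec" (rotation vector, rad) and "tvec" (3), from world to camera coordinates, as OpenCV has them. Camera axes: x right, y down, z forward; pixel columns grow to the right and rows downward; lengths in m; the calibration is good to about 2 mm. A picture is of the moment at which its call begins. There is no depth.
- r.close_job(): hands the job in; it is judged then, once.
The state is a dict: "time_s": time; "joints": joint angles; "qd": joint speeds; "joint_torque": joint torques, N m; "tcp_pos": TCP position; "eef_rot": TCP orientation; "contact_force": force on the tool from outside, world axes, zero at the start; "moment": the same for the moment, N m; "gripper_width": finger opening in m; "gripper_force": force on a finger pad.
Only numpy, scipy, OpenCV 4.12 (cv2) and the standard library are available. Lean on these libraries where they do the work, as an engineer would, in place of code of your own. Each camera call takes 0.05 s, during which the arm holds its last target. There are 200 camera calls.

## Working session

There is one attempt and no reset: what is moved stays moved. The work goes in short steps, Python scripts to look and compute and a tool call to move; the robot and the scene stay as the last step left them, time stands still between calls to the robot, and variables do not carry over. Pictures are saved under pics/ and viewed, at most 10 in all, crops included, and the job is handed in when it is done.

Besides the shell and the picture viewer there is one more tool, called after ">>>" by a JSON object that holds its "method" and its "body", one argument or row to a line. send_rows: Moves the arm, as the interface text tells. Its arguments: {"type":"object","properties":{"steps":{"type":"array","items":{"type":"object","properties":{"dp":{"type":"array","items":{"type":"number"}},"roll":{"type":"number"},"jaw":{"type":"number"}}}},"newtons":{"type":"number"}},"required":["steps"]}

```bash
ls; mkdir -p pics; cat > h.py <<'E'
import numpy as np, cv2
from plant import r
def ray(c,u,v,z):
    R,_=cv2.Rodrigues(np.array(c["rvec"],float)); t=np.array(c["tvec"],float).ravel()
    d=R.T@np.linalg.inv(np.array(c["K"]))@np.array([u,v,1.]); o=-R.T@t
    return o+d*(z-o[2])/d[2]
def proj(c,P):
    return cv2.projectPoints(np.array(P,float).reshape(-1,3),np.array(c["rvec"],float),np.array(c["tvec"],float),np.array(c["K"],float),None)[0].reshape(-1,2)
E
python3 - <<'E'
from h import *
a=r.capture("scene");b=r.capture("side")
cv2.imwrite("pics/scene0.png",a["image"]);cv2.imwrite("pics/side0.png",b["image"])
s=r.get_state();print(s)
E
```

```text
pics
{'time_s': 0.1, 'joints': array([-4.65751450e+01,  2.05868214e+01,  6.38315390e-01, -1.66252442e-02,
       -7.01353124e+01, -1.65057839e+01]), 'qd': array([-0.04056781, -0.06739081,  0.11689713,  0.09579334, -0.04265814,
       -0.00193882]), 'joint_torque': array([-1.57910941e-03, -5.84163451e+01,  2.93751562e+01,  7.01555997e+00,
        1.01693204e-02, -5.47569960e-05]), 'tcp_pos': array([ 0.3053642 , -0.60150991,  0.23972023]), 'eef_rot': array([ 1.79915195e+02, -8.83030208e-03, -1.53086583e+02]), 'contact_force': array([-0.43989827, -0.25640294, -1.04123445]), 'moment': array([-0.0413598 , -0.05174136,  0.01127351]), 'gripper_force': 0.0, 'gripper_width': 0.08746349213348353}
```

View pics/scene0.png

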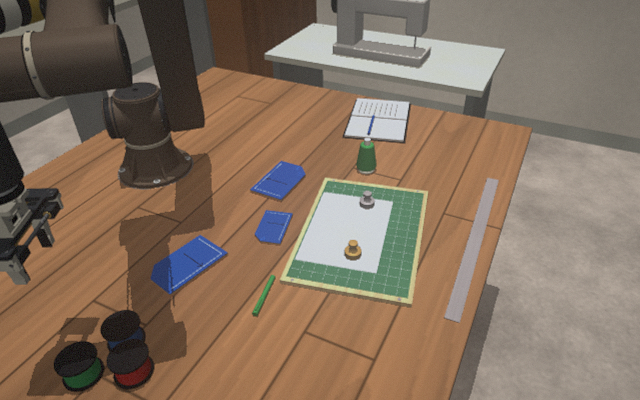

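View pics/side0.png

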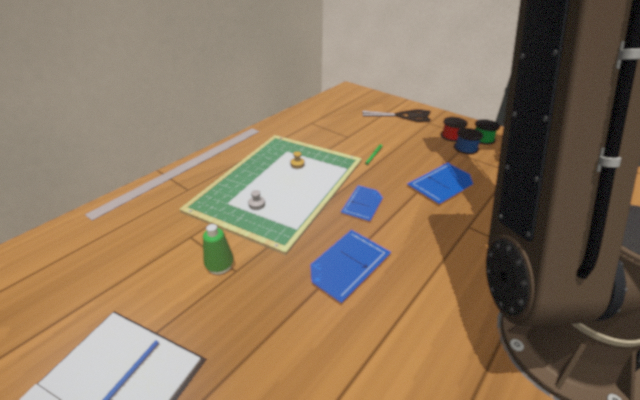

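The scene view shows three blue plates, at (190,263), (278,180) and (273,227). The last is the smallest and lies right in front of the board. The board's front edge runs (325,180)–(286,283). I'll check the sizes and take one crop.

```bash
cat >> h.py <<'E'
def blobs(c,lo,hi,z,amin=60,eps=.03,show=True):
    m=cv2.inRange(cv2.cvtColor(c["image"],cv2.COLOR_BGR2HSV),lo,hi)
    m=cv2.morphologyEx(m,cv2.MORPH_CLOSE,np.ones((3,3),np.uint8))
    out=[]
    for k in cv2.findContours(m,cv2.RETR_EXTERNAL,cv2.CHAIN_APPROX_NONE)[0]:
        if cv2.contourArea(k)<amin: continue
        p=cv2.approxPolyDP(k,eps*cv2.arcLength(k,True),True).reshape(-1,2)
        P=np.array([ray(c,u,v,z)[:2] for u,v in p])
        out.append((p,P))
        if show: print(p.tolist(),(P*1000).round().astype(int).tolist(),"sides",(np.linalg.norm(P-np.roll(P,-1,0),axis=1)*1000).round())
    return out
E
python3 - <<'E'
from h import *
for n in ("scene","side"):
    c=r.capture(n); print(n)
    print("blue");blobs(c,(105,120,60),(125,255,255),.008)
    print("green");blobs(c,(35,60,40),(90,255,255),.012,eps=.02)
    print("rim+green");blobs(c,(22,50,100),(90,255,255),.012,300,eps=.02)
    print("card");blobs(c,(0,0,140),(179,45,255),.012,300,eps=.02)
    if n=="scene": cv2.imwrite("pics/crop.png",cv2.resize(c["image"][150:320,140:440],None,fx=2.6,fy=2.6,interpolation=cv2.INTER_CUBIC))
E
```

```text
scene
blue
[[226, 252], [198, 236], [156, 264], [151, 278], [170, 293]] [[460, -245], [353, -227], [324, -359], [346, -402], [422, -420]] sides [108. 136.  49.  78. 178.]
[[266, 211], [255, 234], [260, 240], [279, 242], [291, 214]] [[463, -54], [489, -153], [515, -167], [565, -152], [536, -35]] sides [102.  29.  52. 121.  75.]
[[304, 173], [281, 161], [251, 189], [281, 198]] [[470, 165], [367, 195], [364, 19], [471, 18]] sides [108. 176. 107. 146.]
green
[[97, 358], [81, 374], [63, 377], [66, 383], [72, 387], [80, 387], [91, 382], [100, 370]] [[407, -628], [407, -670], [380, -691], [396, -698], [414, -698], [429, -691], [440, -674], [435, -646]] sides [42. 35. 18. 18. 16. 21. 28. 33.]
[[273, 275], [270, 276], [253, 310], [254, 315], [263, 302]] [[616, -266], [611, -272], [631, -379], [641, -390], [639, -349]] sides [  8. 109.  15.  41.  87.]
[[327, 180], [393, 201], [377, 273], [296, 251], [285, 275], [407, 298], [422, 193]] [[557, 156], [779, 142], [843, -149], [625, -167], [642, -253], [934, -194], [844, 215]] sides [223. 298. 218.  88. 298. 419. 293.]
[[362, 142], [356, 164], [362
[... 3062 characters left out ...]
 434. 124. 134.  57. 119. 172. 445.]
card
[[199, 357], [114, 312], [20, 399], [102, 399], [154, 340], [111, 399], [170, 399]] [[486, 450], [685, 500], [644, 674], [545, 591], [574, 482], [534, 582], [463, 522]] sides [205. 179. 129. 112. 107.  93.  75.]
[[347, 169], [303, 155], [304, 165], [293, 168], [287, 151], [228, 204], [297, 229]] [[634, -188], [786, -163], [745, -122], [760, -89], [840, -149], [775, 146], [573, 101]] sides [154.  57.  36. 100. 302. 207. 295.]
[[257, 131], [87, 215]] [[1012, -180], [1012, 403]] sides [583. 583.]
[[0, 241], [345, 79], [494, 120], [519, 0], [0, 0]] [[1073, 575], [1071, -776], [413, -794], [1031, -3184], [4339, -386]] sides [1351.  658. 2468. 4332. 3405.]
```

View pics/crop.png

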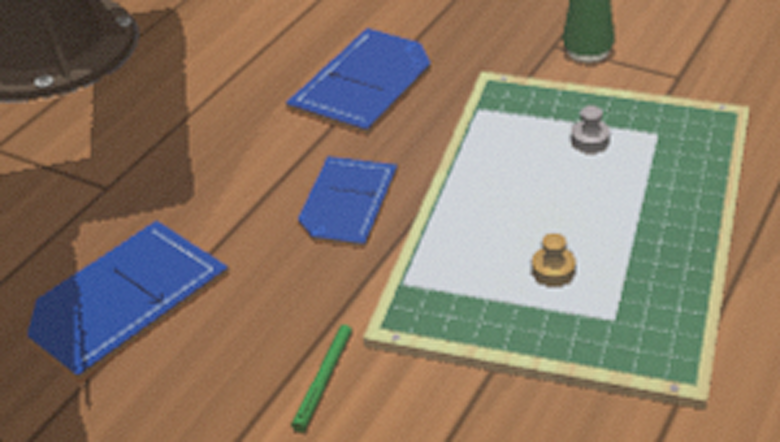

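The crop confirms it. The plate at (273,227) measures about 75 x 121 mm inside its rim, so it is the 80 x 130 one. The two look-alikes measure about 107 x 176 mm. From both views the board origin is about (590, -49) mm with yaw 12.2°. The template centre in the board frame is about (-86, -30) mm, turned about 2°.

```bash
cat >> h.py <<'E'
O=np.array([.5905,-.049]);Y=np.radians(12.2);B=np.array([[np.cos(Y),np.sin(Y)],[-np.sin(Y),np.cos(Y)]])
def bf(p): return B@(np.array(p)[:2]-O)*1000
def st(goal=None):
    s=r.get_state();p=s["tcp_pos"];a=np.radians(s["eef_rot"][2])
    print("t",s["time_s"],"tcp_b",bf(p).round(1),"z",(p[2]*1000).round(1),"rot",s["eef_rot"].round(2),"F_b",(B@s["contact_force"][:2]).round(1),s["contact_force"][2].round(1),"w",s["gripper_width"])
    if goal is not None:
        g=B.T@(np.array(goal[:2])/1000)+O; d=(g-p[:2])*1000
        print("goal",g,"dp",np.round([np.cos(a)*d[0]+np.sin(a)*d[1],np.sin(a)*d[0]-np.cos(a)*d[1],p[2]*1000-goal[2]],1))
E
python3 - <<'E'
from h import *
st((-152,-22,100))
c=r.capture("scene")
for n,u,v in (("wa",367,207),("wb",353,257)): print(n,bf(ray(c,u,v,.014)))
E
```

```text
t 0.2 tcp_b [-395.4 -479.9] z 240.0 rot [ 1.7994e+02 -1.0000e-02 -1.5308e+02] F_b [-0.5  0.5] -0.3 w 0.08771457585531253
goal [ 0.44658193 -0.10262452] dp [-351.8  381.1  140. ]
wa [155.92808215  98.63754994]
wb [ 157.51487806 -112.11613083]
```

>>> {"method": "send_rows", "body": {
  "steps": [
    {"dp": [-40, 43, 0], "roll": 0.08, "jaw": 40},
    {"dp": [-80, 87, 0], "roll": 0.16, "jaw": 40},
    {"dp": [-120, 130, 0], "roll": 0.26, "jaw": 40},
    {"dp": [-160, 173, 0], "roll": 0.26, "jaw": 40},
    {"dp": [-200, 217, 0], "roll": 0.26, "jaw": 40}
  ],
  "newtons": 20
}}

```text
time_s: 0.88
tcp_pos: [0.3859, -0.3161, 0.2407]
eef_rot: [-180.0, 0.0, -168.0]
contact_force: [1.0, 1.5, 0.8]
gripper_width: 0.0428
gripper_force: 0.0
```

```bash
python3 -c "
from h import *
st((-152,-22,100))"
```

```text
t 0.875 tcp_b [-256.4 -217.8] z 240.7 rot [-1.7998e+02  3.0000e-02 -1.6800e+02] F_b [1.3 1.2] 0.8 w 0.04283853798254529
goal [ 0.44658193 -0.10262452] dp [-103.8  196.2  140.7]
```

>>> {"method": "send_rows", "body": {
  "steps": [
    {"dp": [-20, 40, 0], "roll": 0, "jaw": 40},
    {"dp": [-45, 85, 20], "roll": 0, "jaw": 40},
    {"dp": [-70, 130, 60], "roll": 0, "jaw": 40},
    {"dp": [-90, 170, 100], "roll": 0, "jaw": 40},
    {"dp": [-104, 196, 140], "roll": 0, "jaw": 40}
  ]
}}

```text
time_s: 1.5
tcp_pos: [0.447, -0.1026, 0.0999]
eef_rot: [-180.0, 0.1, -167.9]
contact_force: [1.3, 0.0, -0.3]
gripper_width: 0.0349
gripper_force: 0.0
```

```bash
python3 - <<'E'
from h import *
st((-152,-22,40))
a=r.capture("wrist");b=r.capture("side")
for n,c in (("w",a),("s",b)):
    print(n)
    for p,P in blobs(c,(105,120,60),(125,255,255),.008,show=False):
        print(p.tolist(),[bf(q).round().tolist() for q in P])
cv2.imwrite("pics/wr1.png",a["image"])
E
```

```text
t 1.5 tcp_b [-151.5  -22.1] z 99.9 rot [-1.800e+02  9.000e-02 -1.679e+02] F_b [ 1.3 -0.2] -0.3 w 0.03491283822758936
goal [ 0.44658193 -0.10262452] dp [ 0.5  0.1 59.9]
w
[[279, 316], [355, 310], [354, 304], [281, 304]] [[-46.0, -58.0], [-52.0, 13.0], [-59.0, 12.0], [-59.0, -56.0]]
[[379, 236], [287, 239], [286, 276], [348, 277], [348, 238]] [[-127.0, 31.0], [-124.0, -48.0], [-88.0, -50.0], [-87.0, 5.0], [-125.0, 4.0]]
[[491, 142], [451, 245], [547, 277], [560, 240], [639, 267], [639, 178]] [[-207.0, 113.0], [-119.0, 94.0], [-87.0, 184.0], [-123.0, 187.0], [-97.0, 263.0], [-178.0, 237.0]]
[[0, 0], [0, 136], [144, 196], [186, 60]] [[-303.0, -239.0], [-212.0, -268.0], [-163.0, -164.0], [-265.0, -117.0]]
s
[[351, 231], [312, 264], [313, 281], [341, 301], [388, 253]] [[-102.0, 92.0], [-68.0, 229.0], [-92.0, 269.0], [-164.0, 287.0], [-204.0, 120.0]]
[[358, 187], [343, 211], [369, 218], [380, 196]] [[-48.0, -82.0], [-54.0, 33.0], [-123.0, 27.0], [-117.0, -72.0]]
[[471, 181], [446, 164], [409, 184], [440, 202]] [[-322.0, -259.0], [-240.0, -316.0], [-170.0, -162.0], [-266.0, -121.0]]
[[457, 146], [464, 151], [473, 151], [478, 141], [460, 139]] [[-248.0, -443.0], [-274.0, -421.0], [-300.0, -435.0], [-303.0, -510.0], [-248.0, -496.0]]
[[550, 28], [521, 86], [585, 101], [618, 34]] [[-483.0, -2273.0], [-393.0, -1105.0], [-634.0, -1052.0], [-857.0, -2308.0]]
```

View pics/wr1.png

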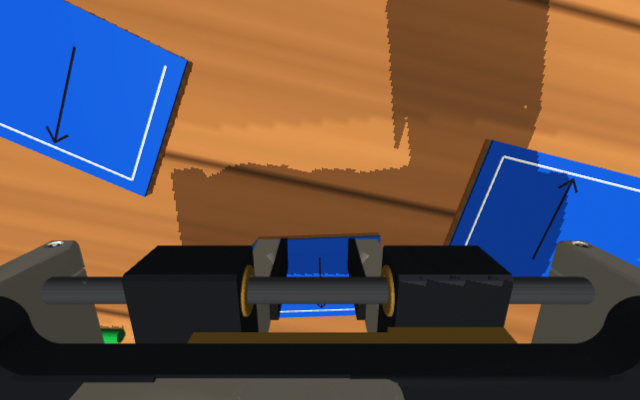

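The wrist view shows the near edge of the template between the fingers at row 236, about (258–379, 236). That puts it at x_b of about -127 to -129, which agrees with the first measurement. Next I lower behind it.

>>> {"method": "send_rows", "body": {
  "steps": [
    {"dp": [0, 0, 35], "roll": 0, "jaw": 40},
    {"dp": [0, 0, 65], "roll": 0, "jaw": 40},
    {"dp": [0, 0, 80], "roll": 0, "jaw": 40},
    {"dp": [0, 0, 83], "roll": 0, "jaw": 40},
    {"dp": [0, 0, 83], "roll": 0, "jaw": 40}
  ]
}}

```text
time_s: 2.22
tcp_pos: [0.447, -0.1047, 0.0182]
eef_rot: [-180.0, 0.0, -168.0]
contact_force: [0.7, 0.2, 0.1]
gripper_width: 0.0351
gripper_force: 0.0
```

>>> {"method": "send_rows", "body": {
  "steps": [
    {"dp": [-4, 0, 0], "roll": 0, "jaw": 40},
    {"dp": [-8, 0, 0], "roll": 0, "jaw": 40},
    {"dp": [-12, 0, 0], "roll": 0, "jaw": 40},
    {"dp": [-16, 0, 0], "roll": 0, "jaw": 40},
    {"dp": [-20, 0, 0], "roll": 0, "jaw": 40}
  ]
}}

```text
time_s: 2.85
tcp_pos: [0.4661, -0.1003, 0.0175]
eef_rot: [180.0, -0.0, -168.0]
contact_force: [-0.9, -0.5, -0.2]
gripper_width: 0.0352
gripper_force: 0.3
```

>>> {"method": "send_rows", "body": {
  "steps": [
    {"dp": [-4, 0, 0], "roll": 0, "jaw": 40},
    {"dp": [-8, 0, 0], "roll": 0, "jaw": 40},
    {"dp": [-12, 0, 0], "roll": 0, "jaw": 40},
    {"dp": [-16, 0, 0], "roll": 0, "jaw": 40},
    {"dp": [-20, 0, 0], "roll": 0, "jaw": 40}
  ]
}}

```text
time_s: 3.48
tcp_pos: [0.4859, -0.0961, 0.0175]
eef_rot: [180.0, 0.0, -168.0]
contact_force: [-0.6, -0.6, 0.2]
gripper_width: 0.035
gripper_force: 0.2
```

```bash
python3 - <<'E'
from h import *
st()
b=r.capture("side")
for n,c in (("s",b),):
    for p,P in blobs(c,(105,120,60),(125,255,255),.008,show=False)[:3]:
        print(p.tolist(),[bf(q).round().tolist() for q in P])
cv2.imwrite("pics/s2.png",cv2.resize(b["image"][110:290,200:480],None,fx=2.8,fy=2.8))
E
```

```text
t 3.475 tcp_b [-112.1  -23.9] z 17.5 rot [ 180.      0.   -167.98] F_b [-0.7 -0.5] 0.2 w 0.03503241930432274
[[352, 231], [312, 264], [313, 281], [341, 301], [388, 253]] [[-104.0, 91.0], [-68.0, 229.0], [-92.0, 269.0], [-164.0, 287.0], [-204.0, 120.0]]
[[334, 207], [350, 209], [357, 215], [361, 213], [361, 208], [348, 204], [343, 198], [338, 207]] [[-27.0, 29.0], [-67.0, 17.0], [-92.0, 30.0], [-98.0, 18.0], [-90.0, -0.0], [-54.0, 0.0], [-32.0, -17.0], [-36.0, 24.0]]
[[471, 181], [446, 164], [409, 184], [440, 202]] [[-322.0, -259.0], [-240.0, -316.0], [-170.0, -162.0], [-266.0, -121.0]]
```

View pics/s2.png

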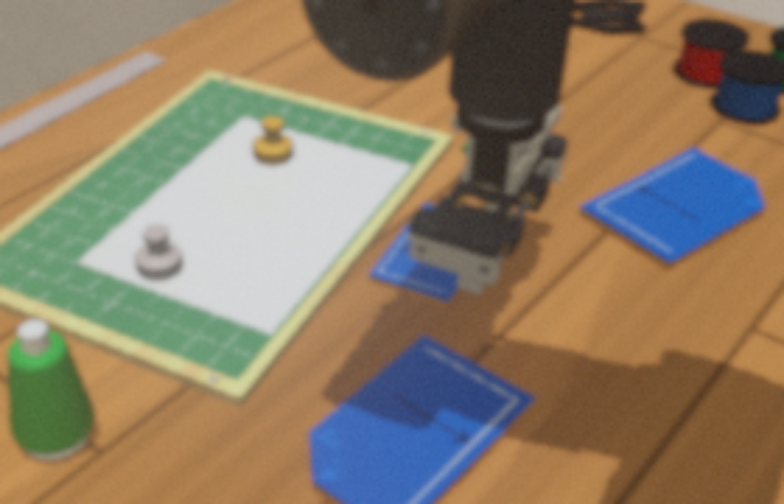

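The side view shows the template between the fingers and the board, pushed square, with its far edge at x_b of about -25. About 23 mm remain. I keep pushing, then slow down for contact.

>>> {"method": "send_rows", "body": {
  "steps": [
    {"dp": [-4, 0, 0], "roll": 0, "jaw": 40},
    {"dp": [-8, 0, 0], "roll": 0, "jaw": 40},
    {"dp": [-12, 0, 0], "roll": 0, "jaw": 40},
    {"dp": [-15, 0, 0], "roll": 0, "jaw": 40},
    {"dp": [-18, 0, 0], "roll": 0, "jaw": 40}
  ]
}}

```text
time_s: 4.15
tcp_pos: [0.5034, -0.0924, 0.0175]
eef_rot: [180.0, -0.0, -168.0]
contact_force: [-1.0, -0.6, 0.5]
gripper_width: 0.0353
gripper_force: 0.4
```

>>> {"method": "send_rows", "body": {
  "steps": [
    {"dp": [-1, 0, 0.5], "roll": 0, "jaw": 40},
    {"dp": [-2, 0, 1], "roll": 0, "jaw": 40},
    {"dp": [-3, 0, 1], "roll": 0, "jaw": 40}
  ]
}}

```text
time_s: 4.53
tcp_pos: [0.5062, -0.0917, 0.0165]
eef_rot: [180.0, -0.0, -168.0]
contact_force: [-2.8, 0.5, 0.2]
gripper_width: 0.0349
gripper_force: 1.1
```

>>> {"method": "send_rows", "body": {
  "steps": [
    {"dp": [-1, 0, 0], "roll": 0, "jaw": 40},
    {"dp": [-1.5, 0, 0], "roll": 0, "jaw": 40}
  ]
}}

```text
time_s: 4.78
tcp_pos: [0.5063, -0.0917, 0.0163]
eef_rot: [180.0, -0.1, -168.0]
contact_force: [-5.6, -1.3, 4.5]
gripper_width: 0.0352
gripper_force: 3.0
```

>>> {"method": "send_rows", "body": {
  "steps": [
    {"dp": [-0.5, 0, 0], "roll": 0, "jaw": 40},
    {"dp": [-1, 0, 0], "roll": 0, "jaw": 40},
    {"dp": [-1, 0, 0], "roll": 0, "jaw": 40}
  ]
}}

```text
time_s: 5.15
tcp_pos: [0.5063, -0.0917, 0.0162]
eef_rot: [180.0, -0.2, -168.0]
contact_force: [-6.8, -1.1, 5.9]
gripper_width: 0.0352
gripper_force: 3.8
```

```bash
python3 - <<'E'
from h import *
st()
b=r.capture("scene")
for p,P in blobs(b,(105,120,60),(125,255,255),.008,show=False)[:3]:
        print(p.tolist(),[bf(q).round().tolist() for q in P])
cv2.imwrite("pics/s3.png",cv2.resize(b["image"][140:320,200:440],None,fx=3,fy=3))
E
```

```text
t 5.15 tcp_b [-91.3 -24. ] z 16.2 rot [ 179.98   -0.23 -168.02] F_b [-6.9  0.3] 5.9 w 0.035176252546033925
[[226, 252], [196, 237], [155, 264], [151, 279], [170, 293]] [[-169.0, -164.0], [-273.0, -128.0], [-329.0, -247.0], [-312.0, -297.0], [-243.0, -327.0]]
[[282, 213], [270, 236], [293, 245], [306, 216]] [[-77.0, 24.0], [-78.0, -78.0], [-7.0, -98.0], [-6.0, 26.0]]
[[283, 162], [281, 173], [292, 176], [294, 184], [304, 173], [301, 167]] [[-158.0, 281.0], [-145.0, 218.0], [-105.0, 209.0], [-86.0, 169.0], [-72.0, 234.0], [-92.0, 266.0]]
```

View pics/s3.png

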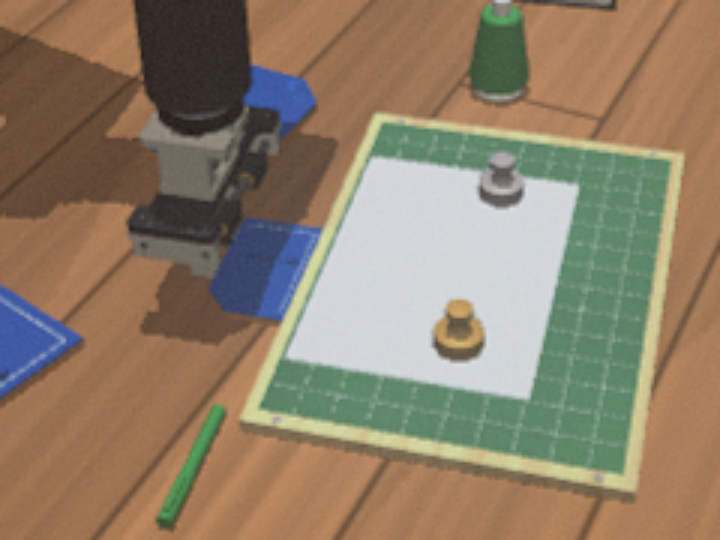

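The template is flat against the front edge, with its far edge at x_b of about -4 and y centre about -36, and the press is about 7 N. Step 1 is held. Now I lift along the arc.

>>> {"method": "send_rows", "body": {
  "steps": [
    {"dp": [-1, 0, -1], "roll": 0, "jaw": 40},
    {"dp": [-1.5, 0, -2.5], "roll": 0, "jaw": 40},
    {"dp": [-1.5, 0, -4], "roll": 0, "jaw": 40},
    {"dp": [-1.5, 0, -6], "roll": 0, "jaw": 40},
    {"dp": [-1.5, 0, -8], "roll": 0, "jaw": 40}
  ]
}}

```text
time_s: 5.82
tcp_pos: [0.5067, -0.0916, 0.0235]
eef_rot: [180.0, -0.4, -168.0]
contact_force: [-8.0, -1.5, 0.9]
gripper_width: 0.0352
gripper_force: 3.8
```

```bash
python3 - <<'E'
from h import *
st()
b=r.capture("scene")
for p,P in blobs(b,(105,120,60),(125,255,255),.008,show=False)[:3]:
        print(p.tolist(),[bf(q).round().tolist() for q in P])
t=lambda x,y,z: np.r_[B.T@(np.array([x,y])/1000)+O,z/1000]
print(proj(b,[t(-77,26,8),t(-77,26,15.5),t(-77,-76,8),t(-77,-76,15.5)]).round(1))
E
```

```text
t 5.825 tcp_b [-90.9 -23.9] z 23.5 rot [ 179.96   -0.35 -168.05] F_b [-8.1  0.2] 0.9 w 0.03522324778150095
[[226, 252], [198, 236], [155, 264], [151, 279], [170, 293]] [[-169.0, -164.0], [-269.0, -123.0], [-329.0, -247.0], [-312.0, -297.0], [-243.0, -327.0]]
[[282, 211], [270, 234], [275, 241], [293, 245], [306, 216]] [[-80.0, 32.0], [-81.0, -71.0], [-58.0, -94.0], [-7.0, -98.0], [-6.0, 26.0]]
[[284, 162], [281, 171], [291, 173], [294, 184], [304, 173], [301, 167]] [[-155.0, 282.0], [-148.0, 229.0], [-113.0, 225.0], [-86.0, 169.0], [-72.0, 234.0], [-92.0, 266.0]]
[[282.4 212.5]
 [282.2 210.5]
 [270.7 235.5]
 [270.4 233.4]]
```

>>> {"method": "send_rows", "body": {
  "steps": [
    {"dp": [-0.2, 0, -3], "roll": 0, "jaw": 40},
    {"dp": [-0.4, 0, -6], "roll": 0, "jaw": 40},
    {"dp": [-0.7, 0, -9], "roll": 0, "jaw": 40},
    {"dp": [-1.2, 0, -12], "roll": 0, "jaw": 40},
    {"dp": [-1.8, 0, -15], "roll": 0, "jaw": 40}
  ]
}}

```text
time_s: 6.5
tcp_pos: [0.5093, -0.0911, 0.0388]
eef_rot: [180.0, -0.3, -168.0]
contact_force: [-6.1, -1.2, 1.3]
gripper_width: 0.0349
gripper_force: 3.3
```

```bash
python3 - <<'E'
from h import *
st()
b=r.capture("scene")
for p,P in blobs(b,(105,120,60),(125,255,255),.008,show=False)[1:2]:
        print(p.tolist(),[bf(q).round().tolist() for q in P])
t=lambda x,y,z: np.r_[B.T@(np.array([x,y])/1000)+O,z/1000]
print(proj(b,[t(-74,26,22),t(-74,26,30),t(-74,-76,22),t(-74,-76,30)]).round(1))
E
```

```text
t 6.5 tcp_b [-88.3 -24. ] z 38.8 rot [ 179.97   -0.27 -168.03] F_b [-6.2  0.1] 1.3 w 0.034891178347855385
[[282, 208], [271, 231], [276, 238], [282, 232], [278, 239], [293, 245], [306, 216]] [[-85.0, 46.0], [-82.0, -58.0], [-60.0, -82.0], [-51.0, -55.0], [-53.0, -85.0], [-7.0, -98.0], [-6.0, 26.0]]
[[283.1 208.8]
 [282.9 206.6]
 [271.3 231.8]
 [271.1 229.5]]
```

>>> {"method": "send_rows", "body": {
  "steps": [
    {"dp": [-1.8, 0, -4], "roll": 0, "jaw": 40},
    {"dp": [-3.4, 0, -8], "roll": 0, "jaw": 40},
    {"dp": [-5.2, 0, -12], "roll": 0, "jaw": 40},
    {"dp": [-7.2, 0, -15.7], "roll": 0, "jaw": 40},
    {"dp": [-9.5, 0, -19.2], "roll": 0, "jaw": 40}
  ]
}}

```text
time_s: 7.18
tcp_pos: [0.5169, -0.0895, 0.0578]
eef_rot: [180.0, -0.5, -168.1]
contact_force: [-11.9, -2.3, 5.8]
gripper_width: 0.0354
gripper_force: 6.7
```

```bash
python3 - <<'E'
from h import *
st()
b=r.capture("scene")
cv2.imwrite("pics/s4.png",cv2.resize(b["image"][140:320,200:440],None,fx=3,fy=3))
E
```

```text
t 7.175 tcp_b [-80.5 -24. ] z 57.8 rot [ 179.96   -0.46 -168.05] F_b [-12.1   0.2] 5.8 w 0.035372399750206736
```

View pics/s4.png

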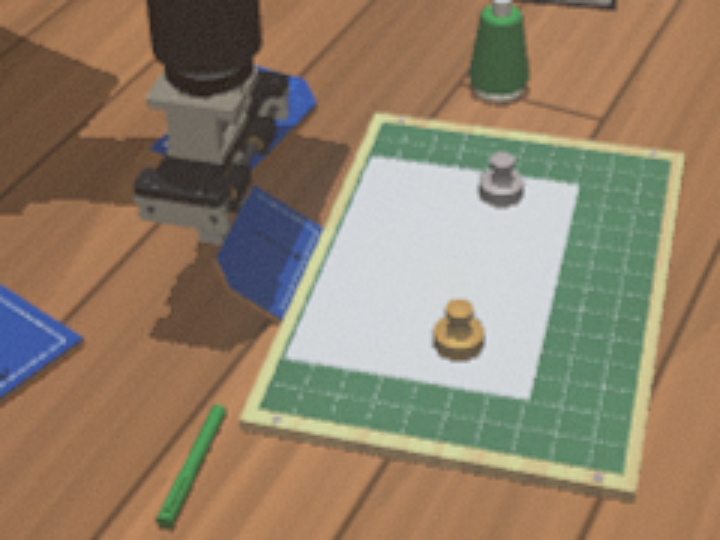

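The view shows the blue plate tilted about 30° at (270,250), its far side still in the step, with the fingers on its raised edge. The force is 13 N. I continue the arc.

>>> {"method": "send_rows", "body": {
  "steps": [
    {"dp": [-2.3, 0, -4], "roll": 0, "jaw": 40},
    {"dp": [-5, 0, -7.8], "roll": 0, "jaw": 40},
    {"dp": [-8.2, 0, -11.3], "roll": 0, "jaw": 40},
    {"dp": [-11.7, 0, -14.6], "roll": 0, "jaw": 40},
    {"dp": [-15.3, 0, -17.7], "roll": 0, "jaw": 40}
  ]
}}

```text
time_s: 7.85
tcp_pos: [0.533, -0.0862, 0.0764]
eef_rot: [180.0, -0.3, -168.0]
contact_force: [-11.5, -1.4, 12.9]
gripper_width: 0.035
gripper_force: 8.4
```

```bash
python3 -c "
from h import *
st()"
```

```text
t 7.85 tcp_b [-64.1 -24.2] z 76.4 rot [ 179.99   -0.33 -168.01] F_b [-11.6   1. ] 12.9 w 0.034953428261465275
```

>>> {"method": "send_rows", "body": {
  "steps": [
    {"dp": [-4.9, 0, -4.6], "roll": 0, "jaw": 40},
    {"dp": [-9.9, 0, -8.7], "roll": 0, "jaw": 40},
    {"dp": [-15.2, 0, -12.2], "roll": 0, "jaw": 40},
    {"dp": [-20.8, 0, -14.9], "roll": 0, "jaw": 40}
  ]
}}

```text
time_s: 8.35
tcp_pos: [0.5574, -0.0809, 0.0916]
eef_rot: [-180.0, 0.1, -168.0]
contact_force: [0.2, -0.4, 0.1]
gripper_width: 0.0352
gripper_force: 0.1
```

```bash
python3 - <<'E'
from h import *
st()
b=r.capture("scene")
cv2.imwrite("pics/s5.png",cv2.resize(b["image"][140:320,200:440],None,fx=3,fy=3))
E
```

```text
t 8.35 tcp_b [-39.1 -24.1] z 91.6 rot [-1.8000e+02  7.0000e-02 -1.6798e+02] F_b [ 0.1 -0.5] 0.1 w 0.03516770711017052
```

View pics/s5.png

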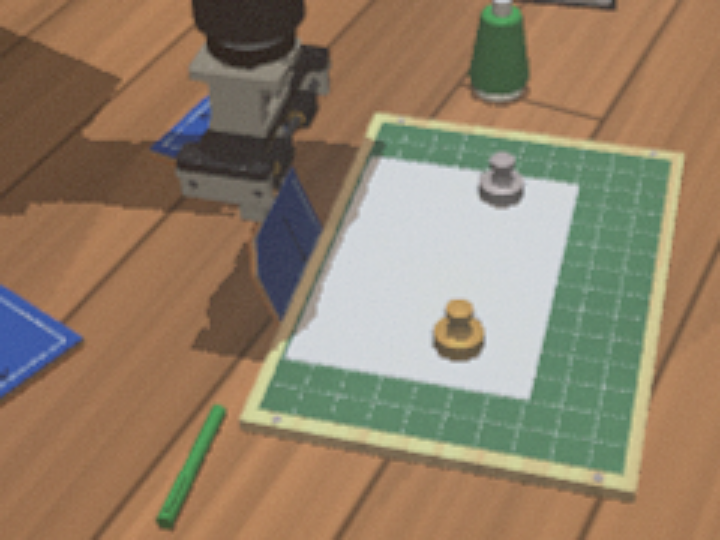

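The plate is about 70° up with its edge at the fingertips, but the force is near zero. I'll check whether it still stands.

```bash
python3 - <<'E'
from h import *
st()
a=r.capture("side")
for c in (r.capture("scene"),):
    print([p.tolist() for p,P in blobs(c,(100,100,30),(128,255,255),.008,show=False)])
cv2.imwrite("pics/s6.png",np.hstack([cv2.resize(c["image"][170:270,250:350],(400,400)),cv2.resize(a["image"][130:230,310:410],(400,400))]))
st()
E
```

```text
t 8.4 tcp_b [-38.3 -24.2] z 91.9 rot [-1.7998e+02  1.1000e-01 -1.6795e+02] F_b [ 1.1 -0.6] 0.4 w 0.03546671132055652
[[[226, 252], [200, 235], [155, 264], [151, 279], [170, 293]], [[294, 204], [278, 220], [293, 245], [305, 216]], [[269, 172], [251, 189], [258, 191], [260, 187], [268, 184]]]
t 8.5 tcp_b [-39.5 -24.1] z 91.3 rot [ 1.8000e+02  3.0000e-02 -1.6797e+02] F_b [-0.9 -0. ] -0.3 w 0.034896741511745266
```

View pics/s6.png

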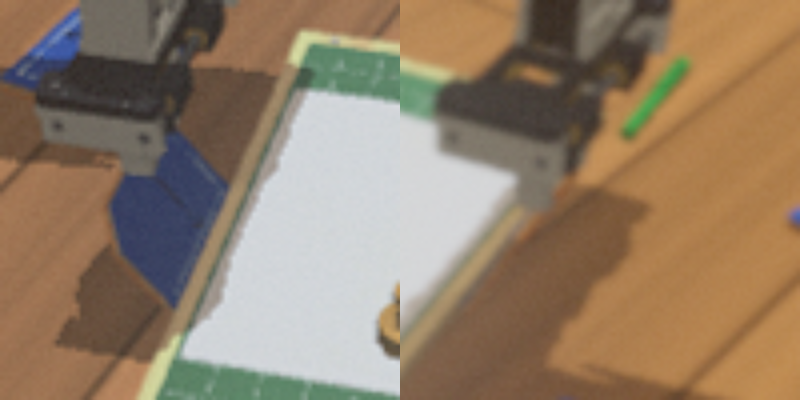

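The plate is falling back: in the left crop, at (170,220), more of its blue face shows than before. The fingertip rode too high and slipped off. Nothing is lost, so I retract behind it and repeat, keeping more inward overlap at the steep end.

>>> {"method": "send_rows", "body": {
  "steps": [
    {"dp": [20, 0, 0], "roll": 0, "jaw": 40},
    {"dp": [45, 0, 0], "roll": 0, "jaw": 40},
    {"dp": [70, 0, 0], "roll": 0, "jaw": 40},
    {"dp": [75, 0, 0], "roll": 0, "jaw": 40},
    {"dp": [75, 0, 0], "roll": 0, "jaw": 40}
  ]
}}

```text
time_s: 9.12
tcp_pos: [0.4836, -0.0966, 0.0916]
eef_rot: [-180.0, 0.0, -168.0]
contact_force: [-0.1, 1.1, -0.4]
gripper_width: 0.0351
gripper_force: 0.0
```

```bash
python3 - <<'E'
from h import *
st()
for n in("scene","side"):
    for p,P in blobs(r.capture(n),(105,120,60),(125,255,255),.008,show=False)[:3]:
        print(p.tolist(),[bf(q).round().tolist() for q in P])
E
```

```text
t 9.125 tcp_b [-114.6  -24. ] z 91.6 rot [-1.7999e+02  4.0000e-02 -1.6797e+02] F_b [0.2 1.1] -0.4 w 0.03510785294288287
[[226, 252], [196, 237], [155, 264], [151, 279], [170, 293]] [[-169.0, -164.0], [-273.0, -128.0], [-329.0, -247.0], [-312.0, -297.0], [-243.0, -327.0]]
[[280, 213], [267, 236], [291, 245], [303, 216]] [[-83.0, 22.0], [-86.0, -80.0], [-12.0, -99.0], [-15.0, 24.0]]
[[301, 167], [283, 162], [284, 167], [269, 182], [270, 195], [280, 198], [304, 174]] [[-92.0, 266.0], [-158.0, 281.0], [-146.0, 253.0], [-165.0, 162.0], [-140.0, 98.0], [-106.0, 90.0], [-71.0, 229.0]]
[[351, 231], [312, 264], [313, 281], [341, 301], [388, 253]] [[-102.0, 92.0], [-68.0, 229.0], [-92.0, 269.0], [-164.0, 287.0], [-204.0, 120.0]]
[[348, 183], [332, 207], [356, 213], [368, 192]] [[-16.0, -86.0], [-22.0, 31.0], [-87.0, 24.0], [-81.0, -73.0]]
[[471, 181], [446, 164], [409, 184], [440, 202]] [[-322.0, -259.0], [-240.0, -316.0], [-170.0, -162.0], [-266.0, -121.0]]
```

The plate lies flat, blue face up, at the same y and about 8 mm off the edge. I redo the push.

>>> {"method": "send_rows", "body": {
  "steps": [
    {"dp": [4, 0, 25], "roll": 0, "jaw": 40},
    {"dp": [4, 0, 50], "roll": 0, "jaw": 40},
    {"dp": [4, 0, 68], "roll": 0, "jaw": 40},
    {"dp": [4, 0, 75], "roll": 0, "jaw": 40},
    {"dp": [4, 0, 75], "roll": 0, "jaw": 40}
  ]
}}

```text
time_s: 9.85
tcp_pos: [0.4794, -0.0975, 0.0161]
eef_rot: [-180.0, -0.0, -168.0]
contact_force: [0.2, -0.9, -0.2]
gripper_width: 0.0353
gripper_force: 0.0
```

>>> {"method": "send_rows", "body": {
  "steps": [
    {"dp": [-5, 0, 0], "roll": 0, "jaw": 40},
    {"dp": [-10, 0, 0], "roll": 0, "jaw": 40},
    {"dp": [-15, 0, 0], "roll": 0, "jaw": 40},
    {"dp": [-20, 0, 0], "roll": 0, "jaw": 40},
    {"dp": [-24, 0, 0], "roll": 0, "jaw": 40}
  ]
}}

```text
time_s: 10.48
tcp_pos: [0.5029, -0.0925, 0.0164]
eef_rot: [180.0, -0.0, -168.0]
contact_force: [-0.3, 0.0, 1.0]
gripper_width: 0.0355
gripper_force: 0.3
```

>>> {"method": "send_rows", "body": {
  "steps": [
    {"dp": [-1.5, 0, 0], "roll": 0, "jaw": 40},
    {"dp": [-3, 0, 0], "roll": 0, "jaw": 40},
    {"dp": [-4, 0, 0], "roll": 0, "jaw": 40},
    {"dp": [-5, 0, 0], "roll": 0, "jaw": 40}
  ]
}}

```text
time_s: 10.98
tcp_pos: [0.5063, -0.0917, 0.0161]
eef_rot: [180.0, -0.1, -168.0]
contact_force: [-6.2, -0.9, 4.3]
gripper_width: 0.0351
gripper_force: 2.9
```

>>> {"method": "send_rows", "body": {
  "steps": [
    {"dp": [-1, 0, -0.5], "roll": 0, "jaw": 40},
    {"dp": [-2, 0, -2], "roll": 0, "jaw": 40},
    {"dp": [-2.5, 0, -4], "roll": 0, "jaw": 40},
    {"dp": [-2.5, 0, -6], "roll": 0, "jaw": 40},
    {"dp": [-2.5, 0, -8], "roll": 0, "jaw": 40}
  ]
}}

```text
time_s: 11.6
tcp_pos: [0.5067, -0.0916, 0.0233]
eef_rot: [180.0, -0.3, -168.0]
contact_force: [-6.8, -1.4, -0.0]
gripper_width: 0.0349
gripper_force: 3.5
```

>>> {"method": "send_rows", "body": {
  "steps": [
    {"dp": [-0.2, 0, -3], "roll": 0, "jaw": 40},
    {"dp": [-0.4, 0, -6], "roll": 0, "jaw": 40},
    {"dp": [-0.7, 0, -9], "roll": 0, "jaw": 40},
    {"dp": [-1.2, 0, -12], "roll": 0, "jaw": 40},
    {"dp": [-1.8, 0, -15], "roll": 0, "jaw": 40}
  ]
}}

```text
time_s: 12.22
tcp_pos: [0.5092, -0.0911, 0.0387]
eef_rot: [180.0, -0.3, -168.0]
contact_force: [-5.5, -1.1, 1.9]
gripper_width: 0.0351
gripper_force: 3.0
```

>>> {"method": "send_rows", "body": {
  "steps": [
    {"dp": [-1.8, 0, -4], "roll": 0, "jaw": 40},
    {"dp": [-3.4, 0, -8], "roll": 0, "jaw": 40},
    {"dp": [-5.2, 0, -12], "roll": 0, "jaw": 40},
    {"dp": [-7.2, 0, -15.7], "roll": 0, "jaw": 40},
    {"dp": [-9.5, 0, -19.2], "roll": 0, "jaw": 40}
  ]
}}

```text
time_s: 12.85
tcp_pos: [0.5167, -0.0895, 0.0576]
eef_rot: [180.0, -0.5, -168.1]
contact_force: [-11.5, -1.4, 5.9]
gripper_width: 0.0352
gripper_force: 6.4
```

>>> {"method": "send_rows", "body": {
  "steps": [
    {"dp": [-2.3, 0, -4], "roll": 0, "jaw": 40},
    {"dp": [-5, 0, -7.8], "roll": 0, "jaw": 40},
    {"dp": [-8.2, 0, -11.3], "roll": 0, "jaw": 40},
    {"dp": [-11.7, 0, -14.6], "roll": 0, "jaw": 40},
    {"dp": [-15.3, 0, -17.7], "roll": 0, "jaw": 40}
  ]
}}

```text
time_s: 13.48
tcp_pos: [0.5327, -0.0863, 0.0761]
eef_rot: [180.0, -0.4, -168.0]
contact_force: [-12.0, -1.5, 10.7]
gripper_width: 0.035
gripper_force: 8.2
```

Same state as the first time, at 16 N. Now I follow the flatter, true arc.

>>> {"method": "send_rows", "body": {
  "steps": [
    {"dp": [-2.4, 0, -2], "roll": 0, "jaw": 40},
    {"dp": [-4.8, 0, -3.8], "roll": 0, "jaw": 40},
    {"dp": [-7.3, 0, -5.6], "roll": 0, "jaw": 40},
    {"dp": [-10, 0, -7.3], "roll": 0, "jaw": 40}
  ]
}}

```text
time_s: 13.98
tcp_pos: [0.5444, -0.0839, 0.0844]
eef_rot: [-180.0, -0.1, -168.0]
contact_force: [-8.3, -1.2, 12.9]
gripper_width: 0.0347
gripper_force: 8.0
```

>>> {"method": "send_rows", "body": {
  "steps": [
    {"dp": [-2.7, 0, -1.6], "roll": 0, "jaw": 40},
    {"dp": [-5.4, 0, -3], "roll": 0, "jaw": 40},
    {"dp": [-8.2, 0, -4.3], "roll": 0, "jaw": 40},
    {"dp": [-11.2, 0, -5.4], "roll": 0, "jaw": 40}
  ]
}}

```text
time_s: 14.48
tcp_pos: [0.5574, -0.0812, 0.0904]
eef_rot: [-180.0, 0.1, -167.9]
contact_force: [-4.2, -1.1, 10.9]
gripper_width: 0.035
gripper_force: 5.5
```

>>> {"method": "send_rows", "body": {
  "steps": [
    {"dp": [-3.5, 0, -1], "roll": 0, "jaw": 40},
    {"dp": [-7, 0, -1.8], "roll": 0, "jaw": 40},
    {"dp": [-10.3, 0, -2.4], "roll": 0, "jaw": 40},
    {"dp": [-13.5, 0, -2.8], "roll": 0, "jaw": 40}
  ]
}}

```text
time_s: 14.98
tcp_pos: [0.5718, -0.0782, 0.0935]
eef_rot: [-179.9, 0.2, -167.9]
contact_force: [-1.0, 0.1, 9.0]
gripper_width: 0.0353
gripper_force: 4.6
```

>>> {"method": "send_rows", "body": {
  "steps": [
    {"dp": [-4, 0, -0.4], "roll": 0, "jaw": 40},
    {"dp": [-8, 0, -0.6], "roll": 0, "jaw": 40},
    {"dp": [-12, 0, -0.6], "roll": 0, "jaw": 40},
    {"dp": [-16, 0, -0.5], "roll": 0, "jaw": 40}
  ]
}}

```text
time_s: 15.48
tcp_pos: [0.5878, -0.0748, 0.0942]
eef_rot: [-179.9, 0.3, -167.9]
contact_force: [-0.5, 1.0, 9.2]
gripper_width: 0.0353
gripper_force: 4.5
```

>>> {"method": "send_rows", "body": {
  "steps": [
    {"dp": [-5, 0, 0], "roll": 0, "jaw": 40},
    {"dp": [-10, 0, 0.2], "roll": 0, "jaw": 40},
    {"dp": [-15, 0, 0.5], "roll": 0, "jaw": 40},
    {"dp": [-20, 0, 0.8], "roll": 0, "jaw": 40}
  ]
}}

```text
time_s: 15.98
tcp_pos: [0.6056, -0.0706, 0.0914]
eef_rot: [180.0, 0.0, -168.0]
contact_force: [1.0, -1.1, 0.2]
gripper_width: 0.0354
gripper_force: 0.4
```

```bash
python3 - <<'E'
from h import *
st()
b=r.capture("scene")
cv2.imwrite("pics/s7.png",cv2.resize(b["image"][140:320,200:440],None,fx=3,fy=3))
E
```

```text
t 15.975 tcp_b [ 10.2 -24.3] z 91.4 rot [ 1.8000e+02  2.0000e-02 -1.6798e+02] F_b [ 0.8 -1.3] 0.2 w 0.03535679060926783
```

View pics/s7.png

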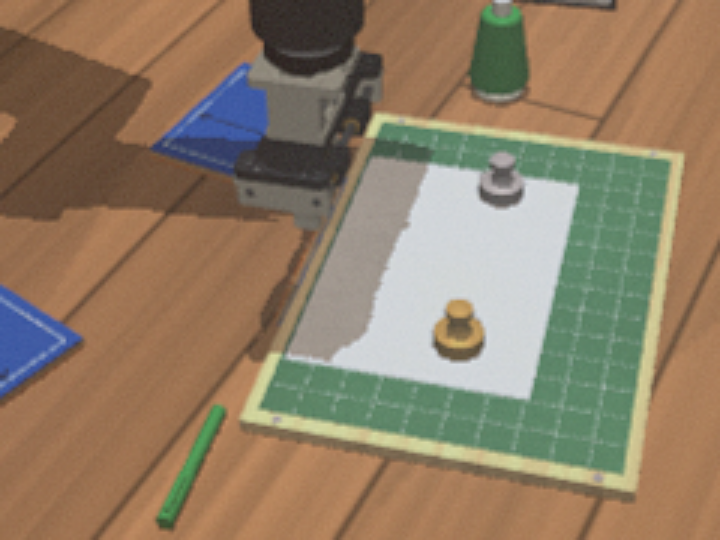

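The crop shows the plate near edge-on at (300,250), and the card is still empty. I've used my 10 pictures, so from here I'll track it by colour numbers only.

```bash
cat >> h.py <<'E'
def orange(c):
    h=cv2.cvtColor(c["image"],cv2.COLOR_BGR2HSV)
    m=cv2.inRange(h,(3,185,90),(16,255,255));return m
def rep(n):
    c=r.capture(n)
    for nm,lo,hi in (("blue",(105,120,40),(125,255,255)),("orange",(3,190,60),(17,255,255))):
        for p,P in blobs(c,lo,hi,.02 if nm=="orange" else .008,25,show=False):
            m=p.mean(0)
            print(n,nm,p.tolist(),[bf(q).round().tolist() for q in P]) if np.linalg.norm(bf(P.mean(0))-[20,-30])<130 else None
E
python3 - <<'E'
from h import *
for i in range(2):
    for n in("scene","side"): rep(n)
st()
c=r.capture("scene")["image"]
h=cv2.cvtColor(c,cv2.COLOR_BGR2HSV)
for v in range(205,262,6): print(v,[tuple(int(q) for q in h[v,u]) for u in range(270,340,7)])
E
```

```text
side orange [[341, 167], [333, 173], [333, 179], [336, 177], [338, 180], [335, 187], [338, 189], [340, 184], [346, 181]] [[28.0, -135.0], [36.0, -96.0], [23.0, -69.0], [20.0, -82.0], [8.0, -71.0], [2.0, -37.0], [-9.0, -32.0], [-5.0, -56.0], [-13.0, -77.0]]
side orange [[341, 167], [338, 170], [339, 175], [333, 177], [339, 188], [341, 183], [346, 180]] [[28.0, -135.0], [30.0, -117.0], [16.0, -95.0], [27.0, -78.0], [-10.0, -38.0], [-5.0, -62.0], [-11.0, -81.0]]
t 16.225 tcp_b [  9.7 -24.3] z 91.3 rot [ 1.8000e+02 -1.0000e-02 -1.6798e+02] F_b [ 0.9 -0.8] 1.1 w 0.0353977539359202
205 [(12, 110, 104), (12, 116, 99), (20, 30, 102), (16, 38, 114), (20, 34, 113), (20, 28, 111), (9, 38, 114), (13, 25, 163), (15, 32, 159), (14, 31, 156)]
211 [(15, 113, 95), (13, 104, 98), (14, 105, 97), (13, 113, 120), (20, 28, 109), (20, 29, 105), (17, 89, 154), (16, 27, 159), (18, 27, 159), (14, 28, 156)]
217 [(13, 122, 148), (13, 121, 145), (13, 117, 159), (13, 120, 149), (13, 123, 155), (14, 109, 133), (55, 28, 110), (13, 28, 162), (14, 30, 160), (15, 9, 178)]
223 [(13, 119, 154), (13, 120, 161), (14, 121,
[... 356 characters left out ...]
 25, 150), (13, 29, 159), (14, 33, 161), (120, 3, 191), (101, 9, 216)]
241 [(12, 121, 148), (13, 118, 158), (13, 116, 158), (13, 99, 95), (18, 89, 160), (12, 29, 160), (13, 29, 161), (14, 27, 159), (101, 9, 218), (99, 12, 218)]
247 [(13, 122, 153), (14, 123, 159), (13, 117, 150), (12, 113, 120), (23, 74, 128), (14, 32, 160), (14, 27, 158), (12, 29, 161), (100, 11, 216), (100, 7, 216)]
253 [(13, 118, 158), (13, 118, 151), (15, 106, 91), (15, 93, 140), (11, 31, 164), (17, 29, 156), (11, 30, 160), (150, 4, 193), (101, 9, 216), (105, 9, 217)]
259 [(13, 120, 162), (13, 121, 145), (13, 104, 113), (32, 68, 215), (93, 12, 209), (5, 9, 179), (103, 8, 217), (103, 8, 214), (105, 7, 214), (108, 6, 214)]
```

The side view sees the orange face, and it isn't moving. The plate stands upright on the edge, with the fingers just past its top. I'll go up and over, then push the orange face from the robot side.

>>> {"method": "send_rows", "body": {
  "steps": [
    {"dp": [0, 0, -4], "roll": 0, "jaw": 40},
    {"dp": [0, 0, -10], "roll": 0, "jaw": 40},
    {"dp": [0, 0, -18], "roll": 0, "jaw": 40},
    {"dp": [0, 0, -25], "roll": 0, "jaw": 40}
  ]
}}

```text
time_s: 16.77
tcp_pos: [0.6053, -0.0707, 0.1172]
eef_rot: [-180.0, 0.0, -168.0]
contact_force: [0.7, 0.0, 0.1]
gripper_width: 0.0346
gripper_force: 0.0
```

```bash
python3 - <<'E'
from h import *
for n in("scene","side"): rep(n)
st()
E
```

```text
side orange [[350, 179], [324, 177], [317, 191], [331, 198]] [[-19.0, -91.0], [50.0, -66.0], [37.0, 2.0], [-10.0, 12.0]]
t 16.875 tcp_b [ 10.4 -24.4] z 117.7 rot [-1.7999e+02  1.1000e-01 -1.6797e+02] F_b [ 0.3 -0.1] -0.4 w 0.03538355568678452
```

```bash
python3 - <<'E'
from h import *
for n in("scene","side","scene","side"): rep(n)
c=r.capture("side"); d=r.capture("scene")
t=lambda x,y,z: np.r_[B.T@(np.array([x,y])/1000)+O,z/1000]
up=[t(-8,29,0),t(-8,29,80),t(-8,-101,80),t(-8,-77,0)]
fl=[t(-12,29,20),t(68,29,20),t(68,-77,20),t(-12,-101,20)]
for q in(c,d): print(proj(q,up).round().tolist(),proj(q,fl).round().tolist())
h=cv2.cvtColor(d["image"],cv2.COLOR_BGR2HSV)
for v in range(205,250,8): print(v,[tuple(int(q) for q in h[v,u]) for u in range(290,340,7)])
E
```

```text
side orange [[349, 179], [326, 177], [316, 193], [331, 198]] [[-17.0, -90.0], [45.0, -68.0], [35.0, 11.0], [-10.0, 12.0]]
side orange [[347, 178], [324, 178], [323, 188], [317, 191], [331, 199]] [[-10.0, -92.0], [47.0, -61.0], [29.0, -18.0], [37.0, 2.0], [-12.0, 16.0]]
[[327.0, 207.0], [328.0, 183.0], [349.0, 158.0], [344.0, 186.0]] [[329.0, 202.0], [302.0, 193.0], [320.0, 173.0], [349.0, 177.0]]
[[306.0, 217.0], [305.0, 195.0], [291.0, 225.0], [295.0, 242.0]] [[304.0, 212.0], [332.0, 216.0], [322.0, 241.0], [291.0, 242.0]]
205 [(13, 107, 100), (16, 53, 105), (18, 37, 104), (13, 110, 102), (18, 25, 151), (14, 27, 162), (15, 32, 160), (105, 3, 192)]
213 [(13, 117, 139), (13, 118, 158), (10, 162, 165), (14, 110, 151), (17, 28, 164), (15, 29, 159), (17, 30, 161), (99, 8, 215)]
221 [(13, 120, 151), (10, 167, 160), (10, 158, 165), (10, 161, 162), (9, 156, 162), (10, 144, 149), (100, 10, 223), (105, 7, 216)]
229 [(13, 118, 156), (10, 161, 163), (10, 159, 164), (9, 156, 162), (10, 163, 160), (13, 26, 157), (110, 4, 213), (101, 9, 217)]
237 [(11, 152, 161), (10, 159, 164), (10, 156, 165), (10, 155, 164), (10, 161, 162), (15, 8, 182), (109, 9, 217), (98, 5, 213)]
245 [(10, 60, 76), (16, 77, 116), (13, 133, 128), (14, 32, 120), (13, 30, 163), (103, 11, 218), (103, 8, 216), (90, 5, 214)]
```

It has fallen over, orange face up, onto the board. I measure it and plan the final push.

```bash
cat >> h.py <<'E'
def meas():
  for n in("scene","side"):
    for p,P in blobs(r.capture(n),(3,142,80),(12,255,255),.02,100,eps=.04,show=False):
        if np.linalg.norm(bf(P.mean(0))-[50,-30])<120: print(n,p.tolist(),[bf(q).round().tolist() for q in P])
E
python3 - <<'E'
from h import *
meas(); st((-55,-30,118))
E
```

```text
scene [[326, 216], [301, 212], [287, 242], [316, 241]] [[53.0, 25.0], [-21.0, 26.0], [-21.0, -103.0], [52.0, -82.0]]
side [[326, 176], [308, 196], [323, 201], [313, 195], [333, 191], [318, 185]] [[47.0, -73.0], [48.0, 33.0], [3.0, 33.0], [38.0, 23.0], [-1.0, -18.0], [47.0, -23.0]]
t 17.275 tcp_b [  9.6 -24.3] z 116.2 rot [ 1.8000e+02 -3.0000e-02 -1.6798e+02] F_b [ 0.4 -0.4] -0.8 w 0.03496309478291
goal [ 0.54308187 -0.08994534] dp [64.6 -5.9 -1.8]
```

>>> {"method": "send_rows", "body": {
  "steps": [
    {"dp": [15, 0, 0], "roll": 0, "jaw": 40},
    {"dp": [30, 0, 0], "roll": 0, "jaw": 40},
    {"dp": [45, -4, 0], "roll": 0, "jaw": 40},
    {"dp": [65, -8, 0], "roll": 0, "jaw": 40},
    {"dp": [65, -8, 0], "roll": 0, "jaw": 40}
  ]
}}

```text
time_s: 17.9
tcp_pos: [0.5416, -0.0928, 0.1168]
eef_rot: [180.0, 0.0, -168.0]
contact_force: [0.1, -0.8, 0.2]
gripper_width: 0.035
gripper_force: 0.0
```

```bash
python3 - <<'E'
from h import *
meas(); st((-55,-30,30))
E
```

```text
scene [[308, 213], [299, 214], [288, 242], [298, 243]] [[-0.0, 26.0], [-24.0, 16.0], [-19.0, -103.0], [8.0, -100.0]]
side [[349, 182], [340, 193], [332, 191], [328, 200], [322, 201], [331, 204]] [[-23.0, -76.0], [-22.0, -19.0], [1.0, -17.0], [-6.0, 23.0], [6.0, 35.0], [-21.0, 35.0]]
t 18.0 tcp_b [-55.2 -32.3] z 116.9 rot [-1.7999e+02  6.0000e-02 -1.6798e+02] F_b [-0.1  0.8] 0.8 w 0.03509312878400648
goal [ 0.54308187 -0.08994534] dp [-0.2  2.3 86.9]
```

The plate spans x_b -22..57 and y_b -103..28, orange up, with its centre over the board. I lower behind it and push 78 mm.

>>> {"method": "send_rows", "body": {
  "steps": [
    {"dp": [3, 0, 30], "roll": 0, "jaw": 40},
    {"dp": [3, 0, 60], "roll": 0, "jaw": 40},
    {"dp": [3, 0, 80], "roll": 0, "jaw": 40},
    {"dp": [3, 0, 87], "roll": 0, "jaw": 40},
    {"dp": [3, 0, 87], "roll": 0, "jaw": 40}
  ]
}}

```text
time_s: 18.62
tcp_pos: [0.5406, -0.0926, 0.0293]
eef_rot: [-180.0, -0.0, -168.0]
contact_force: [-0.1, 0.9, 0.7]
gripper_width: 0.0348
gripper_force: 0.0
```

>>> {"method": "send_rows", "body": {
  "steps": [
    {"dp": [-6, 0, 0], "roll": 0, "jaw": 40},
    {"dp": [-12, 0, 0], "roll": 0, "jaw": 40},
    {"dp": [-18, 0, 0], "roll": 0, "jaw": 40},
    {"dp": [-24, 0, 0], "roll": 0, "jaw": 40},
    {"dp": [-30, 0, 0], "roll": 0, "jaw": 40}
  ]
}}

```text
time_s: 19.25
tcp_pos: [0.5699, -0.0864, 0.0295]
eef_rot: [180.0, -0.0, -168.0]
contact_force: [-0.8, -0.6, 1.1]
gripper_width: 0.0352
gripper_force: 0.6
```

>>> {"method": "send_rows", "body": {
  "steps": [
    {"dp": [-5, 0, 0], "roll": 0, "jaw": 40},
    {"dp": [-10, 0, 0], "roll": 0, "jaw": 40},
    {"dp": [-15, 0, 0], "roll": 0, "jaw": 40},
    {"dp": [-20, 0, 0], "roll": 0, "jaw": 40},
    {"dp": [-25, 0, 0], "roll": 0, "jaw": 40}
  ]
}}

```text
time_s: 19.88
tcp_pos: [0.5945, -0.0812, 0.0294]
eef_rot: [180.0, 0.0, -168.0]
contact_force: [-0.2, -0.2, 0.3]
gripper_width: 0.0352
gripper_force: 0.3
```

```bash
python3 - <<'E'
from h import *
meas(); st()
E
```

```text
scene [[326, 216], [312, 214], [298, 243], [315, 246]] [[53.0, 25.0], [12.0, 25.0], [8.0, -100.0], [55.0, -101.0]]
t 19.975 tcp_b [ -2.5 -32.3] z 29.4 rot [-1.7999e+02  3.0000e-02 -1.6797e+02] F_b [-0.3  0.2] 0.2 w 0.03518739744517651
```

>>> {"method": "send_rows", "body": {
  "steps": [
    {"dp": [-5, 0, 0], "roll": 0, "jaw": 40},
    {"dp": [-10, 0, 0], "roll": 0, "jaw": 40},
    {"dp": [-15, 0, 0], "roll": 0, "jaw": 40},
    {"dp": [-20, 0, 0], "roll": 0, "jaw": 40},
    {"dp": [-25, 0, 0], "roll": 0, "jaw": 40}
  ]
}}

```text
time_s: 20.6
tcp_pos: [0.6189, -0.0759, 0.0294]
eef_rot: [180.0, -0.0, -168.0]
contact_force: [-0.1, 0.4, 0.7]
gripper_width: 0.0348
gripper_force: 0.2
```

>>> {"method": "send_rows", "body": {
  "steps": [
    {"dp": [10, 0, 0], "roll": 0, "jaw": 40},
    {"dp": [30, 0, 0], "roll": 0, "jaw": 40},
    {"dp": [50, 0, -30], "roll": 0, "jaw": 40},
    {"dp": [80, 0, -70], "roll": 0, "jaw": 40},
    {"dp": [110, 0, -110], "roll": 0, "jaw": 40}
  ]
}}

```text
time_s: 21.22
tcp_pos: [0.5092, -0.0993, 0.1402]
eef_rot: [180.0, -0.0, -168.0]
contact_force: [1.8, 1.2, 1.1]
gripper_width: 0.035
gripper_force: 0.0
```

>>> {"method": "send_rows", "body": {
  "steps": [
    {"dp": [0, -40, -30], "roll": 0, "jaw": 40},
    {"dp": [0, -80, -60], "roll": 0, "jaw": 40},
    {"dp": [0, -130, -60], "roll": 0, "jaw": 40},
    {"dp": [0, -180, -60], "roll": 0, "jaw": 40},
    {"dp": [0, -180, -60], "roll": 0, "jaw": 40}
  ]
}}

```text
time_s: 21.85
tcp_pos: [0.5477, -0.2777, 0.1987]
eef_rot: [180.0, -0.0, -168.2]
contact_force: [-0.7, 0.1, 0.1]
gripper_width: 0.0352
gripper_force: 0.0
```

```bash
python3 - <<'E'
from h import *
meas(); st()
for n in ("scene","side"):
    c=r.capture(n); h=cv2.cvtColor(c["image"],cv2.COLOR_BGR2HSV)
    m=cv2.inRange(h,(3,110,50),(20,255,255))
    q=np.array([ [*c_] for c_ in [(20,-110),(125,-110),(125,40),(20,40)]])
    t=lambda x,y,z: np.r_[B.T@(np.array([x,y])/1000)+O,z/1000]
    roi=np.zeros_like(m); cv2.fillConvexPoly(roi,proj(c,[t(x,y,14) for x,y in q]).round().astype(int),255)
    k=max(cv2.findContours(m&roi,cv2.RETR_EXTERNAL,cv2.CHAIN_APPROX_NONE)[0],key=cv2.contourArea)
    p=cv2.approxPolyDP(k,.03*cv2.arcLength(k,True),True).reshape(-1,2)
    print(n,[bf(ray(c,u,v,.02)).round().tolist() for u,v in p])
E
```

```text
t 21.95 tcp_b [ -89.9 -212.1] z 198.9 rot [ 1.7996e+02 -5.0000e-02 -1.6808e+02] F_b [0.1 0.2] 0.1 w 0.03506171992138026
scene [[35.0, 25.0], [36.0, -102.0], [94.0, -99.0], [111.0, -80.0], [110.0, 25.0]]
side [[36.0, -90.0], [109.0, -69.0], [106.0, 34.0], [34.0, 30.0]]
```

Both views put the plate at x_b 34..111 and y_b -102..30, orange up. That is well inside the card (x 15..225, y ±148) and clear of the weights. The robot is clear, so I hand in.

```bash
python3 -c "
from h import *
print(r.close_job())"
```

```text
the job is handed in; nothing more can be done
None
```

The template was flipped on the board's front edge and lies orange face up, by my camera measurements wholly on the white card and clear of both weights; the first tip-up slipped back flat and was repeated, and I handed the job in at about 22 s without seeing a verdict.

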